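# Tip a lamp case into its conditioning dock

## Robot

A 6-joint arm with a two-finger parallel gripper is mounted at the origin on the work surface. World frame = base frame: x ahead of the robot, y to its left, z up, the work surface at z = 0. Lengths are in m, angles in rad, forces in N, time in s.
With the tool pointing down it reaches from about 0.25 to 0.775 m from the base axis. Payload 4 kg.
Tool frame: the origin (TCP) lies between the finger pads; the fingertips stand 25 mm ahead of it and the grasp point (between the pads) lies 6 mm ahead of it (robot.tip_reach is the distance from the TCP to the fingertips, in m); z points along the fingers, y is the line along which they close (so a half turn about z gives the same grasp; the last joint's range is limited). The gripper opens to 94 mm and grips with 3 to 60 N. Pads are 16 mm wide; open, the fingers measure 119 mm over their backs; the gripper's body (75 mm by 177 mm) begins 78 mm behind the grasp point.
Start: joints at [-1.311, 0.087, 1.371, -0, 1.684, -0.103], TCP at [0.195, -0.514, 0.231] pointing down, gripper open.
Joint ranges: [-3.1, 3.1], [-0.76, 2.03], [0.27, 2.55], [-1.08, 4.22], [0.17, 2.65], [-2.57, 2.57]. Speed limits (rad/s): [2.79, 2.79, 3.14, 3.14, 3.14, 3.14].

## Interface

Orientations are given as [roll, pitch, yaw] about the fixed x, y, z axes, in that order (R = Rz(yaw) Ry(pitch) Rx(roll)).
In Python, from bench import sensors, snapshot, camera_info, ticket, robot gives the robot as it stands.
- The arm moves only by the tool arm_command, never from a script. Its argument "plan" is a list of rows, each an object with "grip": the closure, from -1 (fully open) to 1 (shut); "slide": the shift along the tool's x, y, z normalised to -1 to 1, where 1 is 500 mm, a list of three; "spin": the turn about the tool's z normalised to -1 to 1, where 1 is 5 degrees. A call has 1 to 10 rows; each row shifts and turns the commanded pose from where the row before left it, along the tool's axes as they then stand; what a row does not reach is not made up. A row lasts 1/8 s, in which the tool goes at most 62.5 mm and 10.7 degrees, less where a joint would pass 70% of its speed; a pose out of reach is approached as far as the arm can. A call with a number of a shift or a turn outside -1 to 1 is refused whole. A call with a gripper value outside its range is refused whole. The fingers move at their own pace and stop on an object; the grip force is fixed at half the most. Time passes only in rows, so rows that do not move let the fingers close. It gives the time, the measured TCP pose, the force, the opening and the grip force at its end, in the units of the state.
- sensors.get_obs(): the state, without advancing time (a new reading comes with each control period).
- snapshot(name): name is "side" or "top"; returns the picture (420x560x3 uint8, red, green, blue); there is no depth.
- camera_info(name): a dict with "fx", "fy", "cx", "cy" (pixels), "position" and "rotation" of the camera in the world. Camera axes: x right, y up, looking along -z (the intrinsics and any distortion apply to the point x, -y, -z); pixel columns grow to the right and rows downward; lengths in m; the calibration is good to about 2 mm. A picture is of the moment at which its call begins. camera_info takes no time and is no camera call.
- ticket.close_job(): hands the job in; it is judged then, once.
The state is a dict: "time": time; "joint_positions": joint angles; "qvel": joint speeds; "joint_torque": joint torques, N m; "tool_pos": TCP position; "ee_rot": TCP orientation; "wrist_force": force on the tool from outside, world axes, zero at the start; "wrist_torque": the same for the moment, N m; "width": finger opening in m; "finger_force": force on a finger pad.
Only numpy, scipy, OpenCV 4.12 (cv2) and the standard library are available. Lean on these libraries where they do the work, as an engineer would, in place of code of your own. Each camera call takes 0.05 s, during which the arm holds its last target. There are 200 camera calls.

## Task

Take the flat lamp case from the bench, stand it upright, square and centred no more than 25 mm in front of the dock's open end with its label facing away from the dock, and let go of it. Then push it over, high on the label side, so that it topples onto its back into the dock with the label up, and push it along by its foot end until the sliding end plate has gone all the way back, without ramming it. Leave everything else on the bench where it stands and take the gripper away.

Things in the scene. Friction and masses are not known exactly. Their poses are not given: they have to be found in the camera images.
- case_center (a point): Centre of the flat black plastic lamp case, a box of 50 (x) x 92 (y) x 170 mm (z), 0.3 to 0.55 kg, standing upright at the start on its foot, a 50 x 92 mm end. x runs from the label side through to the plain back, z from the foot to the top. Its 50 mm thickness is the only one a gripper can span. It tips over when leaned about 16 degrees.
- case_label (a point): Point on the case's label side, a 92 x 170 mm face with a white paper label on its upper half that folds 16 mm over the top: midway across, 120 mm above the foot, 25 mm from the case's centre towards its -x.
- dock: Fixed low metal tray that takes the case lying on its back. Origin at bench level at the middle of its open end; x runs level inwards, z up. Its floor is 12 mm above the bench from x = 0 (a sill) to 255 mm. From x = 30 to 235 mm stand side cheeks, 102 mm apart, 33 mm high above the bench, then flaring outward up to 49 mm. A fixed block, 70 mm high, closes it from x = 233 mm.
- dock_home (a point): Where the centre of the case lies when it is fully home: in the middle of the dock, 125 mm in from the open end, 37 mm above the bench; the foot end of the case is then 40 mm in from the open end.
- carriage (a joint): End plate of the dock, 88 mm wide, 14 to 46 mm above the bench, sliding along the dock's x. Value: travel inwards in m; at 0 its face is at x = 195 mm, at 0.015 it is fully back on a firm stop, face at x = 210 mm. It starts at 0 to 0.004. It takes about 5 N to move, besides the friction of the case, and stays where it is left. Over 45 N is ramming.
- square_case_center (a point): Centre of another standing black case, a square one of 58 x 58 x 150 mm, also labelled, which is not wanted: leave it standing. It and the flat case can be in either of two places.
- reagent: Bystander: amber glass bottle, 48 mm across, 95 mm high, origin under its base.
- beaker: Bystander: glass beaker, 60 mm across, 70 mm high, origin under its base.
- jar: Bystander: white jar, 52 mm across, 60 mm high, origin under its base.
- screwdriver: Bystander: screwdriver lying on the bench, 160 mm long, along its x.
There are look-alikes about, which are no part of the job. Leave any orange look-alike of the part that bears case_center alone.

How it is judged:
By the outcome, as a careful person would: the job done as asked, in the order asked, and still so for the second after the job is handed in, with the robot touching nothing.
It also fails if it takes over 64 s, if anything falls off the work surface, if the arm or the gripper's body presses on something with over 40 N, if the wrist force passes 120 N, or if a joint passes its speed limit or range.

## Working session

There is one attempt and no reset: what is moved stays moved. The work goes in short steps, Python scripts to look and compute and a tool call to move; the robot and the scene stay as the last step left them, time stands still between calls to the robot, and variables do not carry over. Pictures are saved under pics/ and viewed, at most 10 in all, crops included, and the job is handed in when it is done.

Besides the shell and the picture viewer there is one more tool, called after ">>>" as name([rows], argument=value, ...), one row to a line, values as JSON. arm_command: Moves the arm, as the interface text tells. Scaled input: -1 to 1 covers 500 mm each way for a shift and 5 degrees each way for a turn. Its arguments: {"type":"object","properties":{"plan":{"type":"array","items":{"type":"object","properties":{"grip":{"type":"number"},"slide":{"type":"array","items":{"type":"number"}},"spin":{"type":"number"}}}}},"required":["plan"]}

```bash
mkdir -p pics; ls; python3 - <<'E'
from bench import sensors, snapshot, camera_info, robot
import cv2
for n in("top","side"):
    cv2.imwrite(f"pics/{n}0.png",snapshot(n)[:,:,::-1]); print(n,camera_info(n))
o=sensors.get_obs();print(o)
E
```

```text
pics
top {'fx': 426.64803590841933, 'fy': 426.64803590841933, 'cx': 278.78566253068965, 'cy': 205.33145045921145, 'position': array([0.42528837, 0.04252172, 1.24395062]), 'rotation': array([ 0.13226125,  0.00846306, -1.6000182 ])}
side {'fx': 390.16881302300925, 'fy': 390.16881302300925, 'cx': 273.6010620955632, 'cy': 210.36711594204655, 'position': array([ 0.38113673, -0.5259353 ,  0.65721481]), 'rotation': array([ 0.82592251,  0.01756356, -0.30690241])}
{'time': 0.1, 'joint_positions': array([-1.31109936e+00,  8.79029780e-02,  1.37208270e+00, -3.17619022e-05,
        1.68360122e+00, -1.03092532e-01]), 'qvel': array([ 1.44183706e-05, -1.14387202e-03, -2.53318611e-03, -1.72127434e-03,
       -1.06614926e-03,  1.22956651e-03]), 'joint_torque': array([ 1.42845562e-03, -3.41254234e+01, -3.03302407e+01,  7.19546014e-02,
        3.04715813e-02, -1.01103665e-04]), 'tool_pos': array([ 0.19506223, -0.51377714,  0.22941958]), 'ee_rot': array([-3.13960575e+00, -1.73828023e-04,  3.62785785e-01]), 'wrist_force': array([-0.44893734, -0.12249685, -0.32061453]), 'wrist_torque': array([ 0.04354873, -0.04619753,  0.00267214]), 'finger_force': 0.0, 'width': 0.09371835678088332}
```

View pics/top0.png

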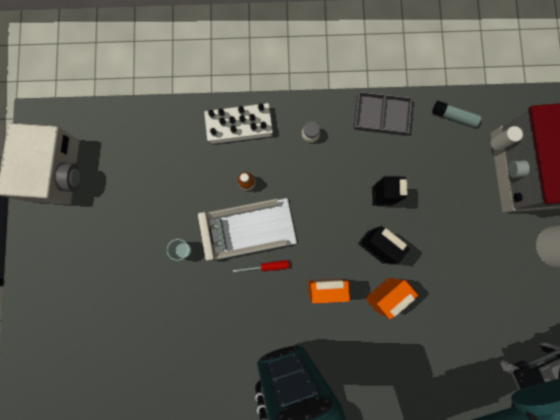

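View pics/side0.png

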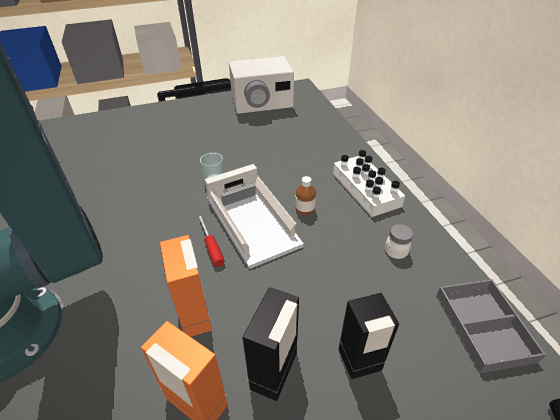

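Top view: the dock's open end faces right, at (293,222). Possible cases are black (385,243), black (390,190), orange (330,291) and orange (393,297). The flat black case should be (385,243), since it looks wider and taller than the square one at (390,190). I'll check that in a close crop with measurements.

```bash
cat > h.py <<'E'
import numpy as np, cv2
from scipy.spatial.transform import Rotation as R
from bench import sensors, snapshot, camera_info, robot
def cam(n):
    c=camera_info(n); r=np.array(c["rotation"]); 
    return c,(R.from_euler("xyz",r).as_matrix() if r.shape==(3,) else r)
def ray(n,u,v):
    c,M=cam(n); return np.array(c["position"]),M@np.array([(u-c["cx"])/c["fx"],-(v-c["cy"])/c["fy"],-1])
def onz(n,u,v,z):
    p,d=ray(n,u,v); return p+d*(z-p[2])/d[2]
def proj(n,P):
    c,M=cam(n); q=M.T@(np.asarray(P,float)-c["position"]); return np.array([c["cx"]-c["fx"]*q[0]/q[2],c["cy"]+c["fy"]*q[1]/q[2]])
def tri(ps):
    A=0;b=0
    for n,u,v in ps:
        p,d=ray(n,u,v);d=d/np.linalg.norm(d);Q=np.eye(3)-np.outer(d,d);A=A+Q;b=b+Q@p
    return np.linalg.solve(A,b)
E
python3 - <<'E'
from h import *
t=cv2.imread("pics/top0.png");s=cv2.imread("pics/side0.png")
# white label blobs and white dock floor in top/side
for n,im in(("top",t),("side",s)):
    hsv=cv2.cvtColor(im,cv2.COLOR_BGR2HSV)
    m=((hsv[...,2]>140)&(hsv[...,1]<70)).astype(np.uint8)
    k,l,st,c=cv2.connectedComponentsWithStats(m)
    for i in range(1,k):
        if 80<st[i,4]<9000:
            p=np.argwhere(l==i)[:,::-1].astype(np.float32)
            print(n,st[i].tolist(),c[i].round(1),cv2.boxPoints(cv2.minAreaRect(p)).round(1).tolist())
a=cv2.resize(t[170:275,190:420],None,fx=3.4,fy=3.4,interpolation=cv2.INTER_CUBIC)
b=cv2.resize(s[280:410,235:405],None,fx=4,fy=4,interpolation=cv2.INTER_CUBIC)
b=cv2.convertScaleAbs(b,alpha=2)
cv2.imwrite("pics/a.png",cv2.convertScaleAbs(a,alpha=1.5));cv2.imwrite("pics/b.png",b)
E
```

```text
top [481, 19, 37, 11, 381] [498.7  23.7] [[481.0, 19.0], [517.0, 19.0], [517.0, 29.0], [481.0, 29.0]]
top [519, 19, 38, 9, 323] [537.4  23. ] [[519.0, 19.0], [556.0, 19.0], [556.0, 27.0], [519.0, 27.0]]
top [173, 21, 38, 18, 631] [191.7  29.9] [[173.0, 21.0], [210.0, 21.0], [210.0, 38.0], [173.0, 38.0]]
top [212, 21, 37, 17, 608] [229.6  28.8] [[212.0, 21.0], [248.0, 21.0], [248.0, 37.0], [212.0, 37.0]]
top [250, 21, 37, 16, 565] [267.7  28.2] [[250.0, 21.0], [286.0, 21.0], [286.0, 36.0], [250.0, 36.0]]
top [288, 21, 38, 15, 521] [306.2  27.7] [[288.0, 21.0], [325.0, 21.0], [325.0, 35.0], [288.0, 35.0]]
top [327, 20, 37, 15, 510] [345.1  26.7] [[326.6000061035156, 20.399999618530273], [362.8999938964844, 19.200000762939453], [363.3999938964844, 33.0], [327.0, 34.20000076293945]]
top [365, 20, 37, 13, 465] [382.9  25.9] [[365.0, 20.0], [401.0, 20.0], [401.0, 32.0], [365.0, 32.0]]
top [404, 20, 37, 12, 418] [421.3  25.3] [[404.0, 20.0], [440.0, 20.0], [440.0, 31.0], [404.0, 31.0]]
top [442, 20, 38, 11, 383] [460.   24.8] [[442.0, 20.0], [479.0, 20.0], [479.0, 30.0], [442.0, 30.0]]
top 
[... 7901 characters left out ...]
78, 2584] [488.9 328.9] [[440.29998779296875, 287.3999938964844], [482.79998779296875, 262.79998779296875], [536.0999755859375, 354.8999938964844], [493.70001220703125, 379.5]]
side [268, 300, 29, 70, 978] [284.6 328.7] [[258.0, 359.6000061035156], [284.3999938964844, 298.0], [306.5, 307.5], [280.1000061035156, 369.1000061035156]]
side [364, 316, 31, 37, 763] [378.4 333. ] [[363.8999938964844, 352.0], [365.20001220703125, 315.20001220703125], [394.29998779296875, 316.20001220703125], [393.0, 353.0]]
side [146, 343, 46, 63, 1230] [168.8 370.2] [[137.39999389648438, 362.70001220703125], [155.0, 340.79998779296875], [208.3000030517578, 383.3999938964844], [190.6999969482422, 405.3999938964844]]
```

View pics/a.png

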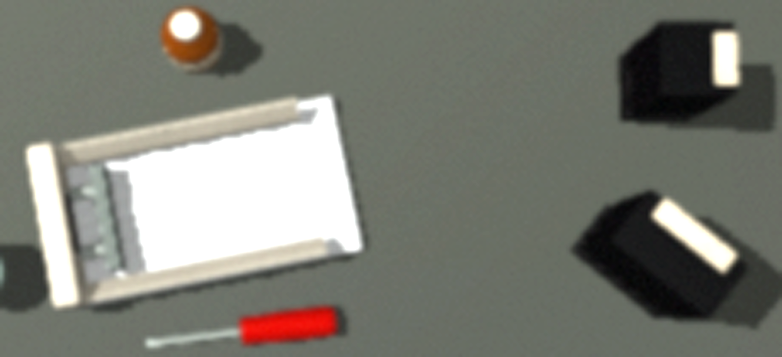

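View pics/b.png

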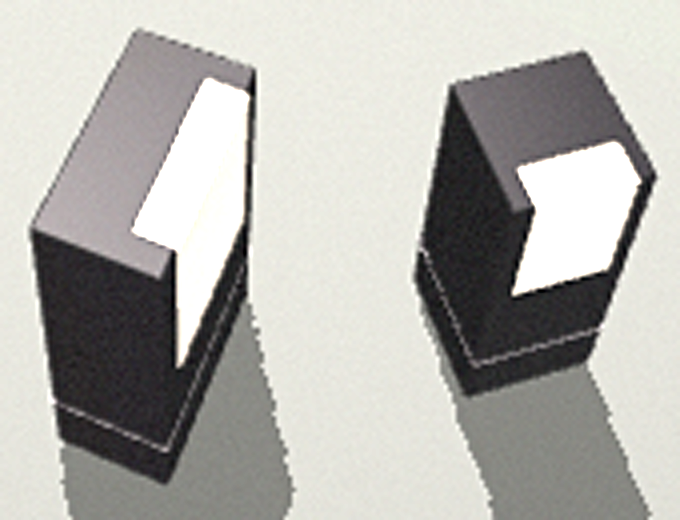

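The top crop shows the dock with its sill corners at about (287.6,198.2) and (296.5,243.5). The flat case is at (385,243), with its label strip towards the upper right. The side crop confirms the choice: the left case (270,340) has an oblong top and a tall label on its right side, and the right one (372,335) has a square top.

```bash
python3 - <<'E'
from h import *
np.set_printoptions(precision=4,suppress=True)
C=[(269.5,287.5),(298.75,297),(276.25,350),(243.75,337.5)]
P=[onz("side",u,v,.17) for u,v in C]
print(np.array(P)); print([np.linalg.norm(P[i]-P[(i+1)%4]) for i in range(4)]); c=np.mean(P,0)
lab=(P[0]+P[3])/2*-1+(P[1]+P[2])/2; print("centre",c,"label dir deg",np.degrees(np.arctan2(lab[1],lab[0])), "long dir",[np.degrees(np.arctan2(*(a-b)[1::-1])) for a,b in((P[0],P[3]),(P[1],P[2]))])
for q in P: print("in top",proj("top",q), proj("top",q-[0,0,.17]))
L=[(381.4,233),(385.5,227.8),(406.1,244.3),(402,249.4)]
Q=[onz("top",u,v,.17) for u,v in L];print("label strip",np.array(Q),np.degrees(np.arctan2(*(Q[1]-Q[2])[1::-1])))
a,b=onz("top",287.6,198.2,.012),onz("top",296.5,243.5,.012);print("sill",a,b,np.linalg.norm(a-b))
a2,b2=onz("side",301,243,.012),onz("side",252,264,.012);print("sill side",a2,b2,np.linalg.norm(a2-b2))
for n,x in(("top",(a,b)),("side",(a2,b2))):
    d=x[1]-x[0]; print(n,"mid",(x[0]+x[1])/2,"dock yaw",np.degrees(np.arctan2(d[1],d[0]))+90)
e,f=onz("top",30/3.4+190,147/3.4+170,.07),onz("top",55/3.4+190,307/3.4+170,.07);print("block",e,f,(e+f)/2)
E
```

```text
[[ 0.4746 -0.1822  0.17  ]
 [ 0.5107 -0.2122  0.17  ]
 [ 0.4534 -0.2813  0.17  ]
 [ 0.4168 -0.2503  0.17  ]]
[np.float64(0.04697219262067393), np.float64(0.08980520355451999), np.float64(0.047939401147042086), np.float64(0.08928819312755096)]
centre [ 0.4639 -0.2315  0.17  ] label dir deg -39.99713564330501 long dir [np.float64(49.70052274383873), np.float64(50.31935516946871)]
in top [371.3856 239.6349] [359.2825 242.6903]
in top [382.4685 224.9089] [368.9083 229.9489]
in top [411.5344 246.9446] [393.9226 249.0109]
in top [400.0979 262.0538] [383.9851 262.059 ]
label strip [[ 0.4904 -0.2082  0.17  ]
 [ 0.5032 -0.2193  0.17  ]
 [ 0.4604 -0.2682  0.17  ]
 [ 0.448  -0.2571  0.17  ]] 48.74806111418746
sill [0.6096 0.0218 0.012 ] [0.4771 0.0004 0.012 ] 0.13423356677888257
sill side [0.6073 0.0226 0.012 ] [ 0.4874 -0.001   0.012 ] 0.12213558659242695
top mid [0.5434 0.0111 0.012 ] dock yaw -80.8322411327913
side mid [0.5474 0.0108 0.012 ] dock yaw -78.88174882691061
block [0.5663 0.2702 0.07  ] [0.4362 0.2507 0.07  ] [0.5013 0.2604 0.07  ]
```

```bash
python3 - <<'E'
from h import *
np.set_printoptions(precision=4,suppress=True)
s=cv2.imread("pics/side0.png")
cv2.imwrite("pics/c.png",cv2.resize(s[155:275,195:310],None,fx=5,fy=5,interpolation=cv2.INTER_CUBIC))
C=[(455,88),(585,52),(655,178),(522,208)]
P=np.array([onz("side",u/4+235,v/4+280,.15) for u,v in C]);print("square",P)
for u,v in((330,291),(393,297)):print("orange~",onz("top",u,v,.15))
E
```

```text
square [[ 0.5851 -0.2316  0.15  ]
 [ 0.6399 -0.2325  0.15  ]
 [ 0.6369 -0.289   0.15  ]
 [ 0.5858 -0.2849  0.15  ]]
orange~ [ 0.3497 -0.075   0.15  ]
orange~ [ 0.3304 -0.2322  0.15  ]
```

View pics/c.png

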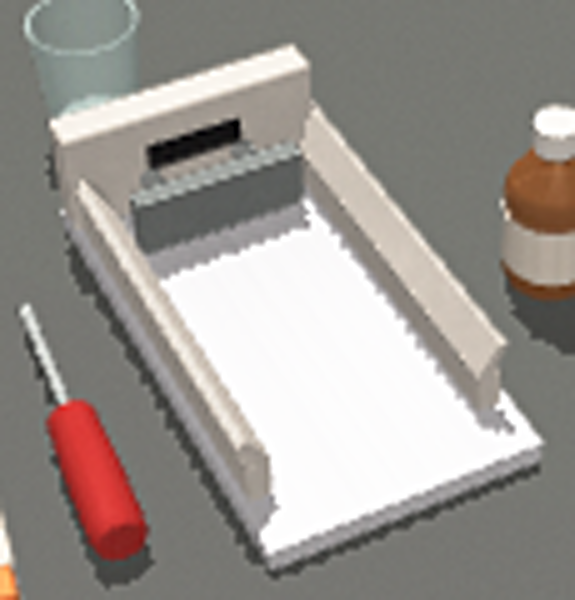

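The side crop shows the sill's top corners at (303,243.6) and (248.6,266.4), the block's front top edge from (207,183) to (256.6,168), and the dock clear of other objects.

```bash
python3 - <<'E'
from h import *
np.set_printoptions(precision=4,suppress=True)
a,b=onz("side",303,243.6,.012),onz("side",248.6,266.4,.012);e,f=onz("side",256.6,168,.07),onz("side",207,183,.07)
print(a,b,np.linalg.norm(a-b),(a+b)/2,"blk",e,f,(e+f)/2)
ta,tb=tri([("top",287.6,198.2),("side",303,243.6)]),tri([("top",296.5,243.5),("side",248.6,266.4)])
print("tri",ta,tb,(ta+tb)/2)
d=a-b;print(np.degrees(np.arctan2(d[1],d[0]))+90); m=(e+f)/2-(a+b)/2;print(np.degrees(np.arctan2(m[1],m[0])),np.linalg.norm(m[:2]))
# grasp: target TCP / slides
o=sensors.get_obs();p=o["tool_pos"];y=o["ee_rot"][2]
g=np.array([.463,-.2295]);d=g-p[:2]
print("tool-frame shift",d@[np.cos(y),np.sin(y)],d@[np.sin(y),-np.cos(y)])
E
```

```text
[0.6109 0.0195 0.012 ] [ 0.4789 -0.005   0.012 ] 0.13422506655797703 [0.5449 0.0072 0.012 ] blk [0.5707 0.2482 0.07  ] [0.4408 0.2288 0.07  ] [0.5057 0.2385 0.07  ]
tri [0.6108 0.0216 0.0096] [0.4786 0.0001 0.0059] [0.5447 0.0108 0.0077]
100.50093769774591
99.60252123026447 0.23459601177487502
tool-frame shift 0.35138248433902985 -0.17068828588241128
```

>>> arm_command([
  {"slide":[0,0,-0.06],"spin":0,"grip":-0.6},
  {"slide":[0.1,-0.0488,0],"spin":0,"grip":-0.6},
  {"slide":[0.1,-0.0488,0],"spin":0,"grip":-0.6},
  {"slide":[0.1,-0.0488,0],"spin":0,"grip":-0.6},
  {"slide":[0.1,-0.0488,0],"spin":0,"grip":-0.6},
  {"slide":[0.1,-0.0488,0],"spin":0,"grip":-0.6},
  {"slide":[0.1,-0.0488,0],"spin":0,"grip":-0.6},
  {"slide":[0.1,-0.0488,0],"spin":0,"grip":-0.6},
  {"slide":[0,0,0],"spin":-0.96,"grip":-0.6},
  {"slide":[0,0,0],"spin":-0.96,"grip":-0.6},
])

```text
time: 1.35
tool_pos: [0.4621, -0.2292, 0.2597]
ee_rot: [-3.14, 0.001, 0.535]
wrist_force: [-1.0, -0.7, 0.6]
width: 0.0749
finger_force: 0.0
```

>>> arm_command([
  {"slide":[0,0,0],"spin":-0.96,"grip":-0.6},
  {"slide":[0,0,0],"spin":-0.96,"grip":-0.6},
  {"slide":[0,0,0],"spin":-0.96,"grip":-0.6},
  {"slide":[0,0,0],"spin":-0.96,"grip":-0.6},
  {"slide":[0,0,0],"spin":0,"grip":-0.6},
  {"slide":[0,0,0],"spin":0,"grip":-0.6},
])

```text
time: 2.1
tool_pos: [0.4617, -0.2303, 0.2602]
ee_rot: [-3.141, 0.0, 0.864]
wrist_force: [0.0, 0.2, -0.1]
width: 0.0752
finger_force: 0.0
```

>>> arm_command([
  {"slide":[0,0,0.055],"spin":0,"grip":-0.6},
  {"slide":[0,0,0.055],"spin":0,"grip":-0.6},
  {"slide":[0,0,0.055],"spin":0,"grip":-0.6},
  {"slide":[0,0,0.055],"spin":0,"grip":-0.6},
  {"slide":[0,0,0],"spin":0,"grip":-0.6},
  {"slide":[0,0,0],"spin":0,"grip":0},
  {"slide":[0,0,0],"spin":0,"grip":1},
  {"slide":[0,0,0],"spin":0,"grip":1},
  {"slide":[0,0,0],"spin":0,"grip":1},
  {"slide":[0,0,0],"spin":0,"grip":1},
])

```text
time: 3.35
tool_pos: [0.4623, -0.2307, 0.1519]
ee_rot: [3.139, -0.0, 0.865]
wrist_force: [0.8, -0.3, 5.8]
width: 0.05
finger_force: 30.0
```

>>> arm_command([
  {"slide":[0,0,-0.03],"spin":0,"grip":1},
  {"slide":[0,0,-0.03],"spin":0,"grip":1},
  {"slide":[0.053,-0.0162,0],"spin":0,"grip":1},
  {"slide":[0.053,-0.0162,0],"spin":0,"grip":1},
  {"slide":[0.053,-0.0162,0],"spin":0,"grip":1},
  {"slide":[0.053,-0.0162,0],"spin":0,"grip":1},
  {"slide":[0.053,-0.0162,0],"spin":0,"grip":1},
  {"slide":[0.053,-0.0162,0],"spin":0,"grip":1},
  {"slide":[0.053,-0.0162,0],"spin":0,"grip":1},
  {"slide":[0.053,-0.0162,0],"spin":0,"grip":1},
])

```text
time: 4.6
tool_pos: [0.55, -0.026, 0.1803]
ee_rot: [-3.141, 0.001, 0.866]
wrist_force: [0.5, -0.3, -5.2]
width: 0.0497
finger_force: 30.0
```

>>> arm_command([
  {"slide":[0,0,0],"spin":1,"grip":1},
  {"slide":[0,0,0],"spin":1,"grip":1},
  {"slide":[0,0,0],"spin":1,"grip":1},
  {"slide":[0,0,0],"spin":1,"grip":1},
  {"slide":[0,0,0],"spin":1,"grip":1},
  {"slide":[0,0,0],"spin":1,"grip":1},
  {"slide":[0,0,0],"spin":1,"grip":1},
  {"slide":[0,0,0],"spin":1,"grip":1},
  {"slide":[0,0,0],"spin":0,"grip":1},
  {"slide":[0,0,0],"spin":0,"grip":1},
])

```text
time: 5.85
tool_pos: [0.5498, -0.0269, 0.1804]
ee_rot: [-3.142, 0.001, 0.169]
wrist_force: [0.6, -0.5, -5.4]
width: 0.05
finger_force: 30.0
```

```bash
python3 - <<'E'
from h import *
o=sensors.get_obs();print(o["tool_pos"],o["ee_rot"],o["wrist_force"],o["width"])
t=snapshot("top")[:,:,::-1];s=snapshot("side")[:,:,::-1]
cv2.imwrite("pics/t1.png",t);cv2.imwrite("pics/s1.png",s)
a=cv2.resize(t[170:290,190:390],None,fx=3,fy=3,interpolation=cv2.INTER_CUBIC)[:, :600]
b=cv2.resize(s[150:350,150:400],None,fx=3,fy=3,interpolation=cv2.INTER_CUBIC)
cv2.imwrite("pics/d.png",cv2.convertScaleAbs(b,alpha=1.5))
E
```

```text
[ 0.5497905  -0.02688222  0.18035131] [-3.14150526e+00  5.48620148e-04  1.68538869e-01] [ 0.60351274 -0.54403113 -5.36569755] 0.04997614038698127
```

View pics/d.png

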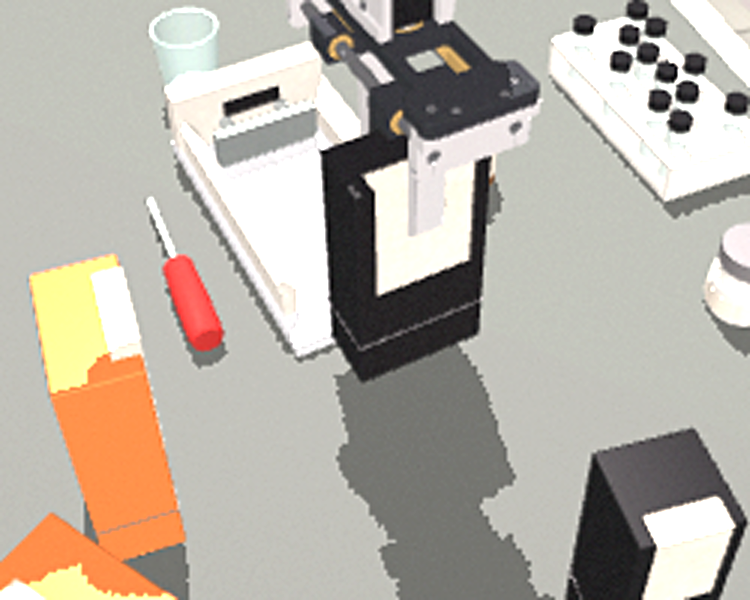

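The label faces away from the dock towards the camera. The held case's label-side foot corners are at about (271,276.7) and (310,262.7), and the finger is centred on the label.

```bash
python3 - <<'E'
from h import *
np.set_printoptions(precision=4,suppress=True)
a,b=onz("side",271,276.7,.0285),onz("side",310,262.7,.0285)
d=b-a;print(a,b,np.linalg.norm(d),"case x yaw",np.degrees(np.arctan2(d[1],d[0]))+90)
O=np.array([.5443,.0092]);th=np.radians(99.6);ex=np.array([np.cos(th),np.sin(th)]);ey=np.array([-ex[1],ex[0]])
m=(a+b)[:2]/2;print("label foot mid in dock",(m-O)@ex,(m-O)@ey); q=np.array([.5498,-.0269])-O;print("tcp in dock",q@ex,q@ey)
E
```

```text
[ 0.5123 -0.0581  0.0285] [ 0.5998 -0.0491  0.0285] 0.08790179472403259 case x yaw 95.89603579223149
label foot mid in dock -0.06387453422522306 -0.00111620572839702
tcp in dock -0.03651168504518378 0.0005973735525635635
```

>>> arm_command([
  {"slide":[0,0,0.02],"spin":0,"grip":1},
  {"slide":[0,0,0.02],"spin":0,"grip":1},
  {"slide":[0,0,0.01],"spin":0,"grip":1},
  {"slide":[0,0,0.005],"spin":0,"grip":1},
  {"slide":[0,0,0],"spin":0,"grip":1},
  {"slide":[0,0,0],"spin":0,"grip":1},
])

```text
time: 6.7
tool_pos: [0.5501, -0.0269, 0.1534]
ee_rot: [3.141, -0.001, 0.167]
wrist_force: [-0.1, -0.0, -5.2]
width: 0.0498
finger_force: 30.0
```

>>> arm_command([
  {"slide":[0,0,0.002],"spin":0,"grip":1},
  {"slide":[0,0,0.001],"spin":0,"grip":1},
  {"slide":[0,0,0],"spin":0,"grip":1},
])

```text
time: 7.08
tool_pos: [0.55, -0.0269, 0.152]
ee_rot: [3.141, -0.001, 0.167]
wrist_force: [-0.8, -0.2, -3.2]
width: 0.0498
finger_force: 30.0
```

Contact is starting, so I'll go a touch lower, release and rise.

>>> arm_command([
  {"slide":[0,0,0.001],"spin":0,"grip":1},
  {"slide":[0,0,0],"spin":0,"grip":1},
  {"slide":[0,0,0],"spin":0,"grip":-0.6},
  {"slide":[0,0,0],"spin":0,"grip":-0.6},
  {"slide":[0,0,0],"spin":0,"grip":-0.6},
  {"slide":[0,0,-0.04],"spin":0,"grip":-0.6},
  {"slide":[0,0,-0.06],"spin":0,"grip":-0.6},
  {"slide":[0,0,-0.08],"spin":0,"grip":-0.6},
  {"slide":[0,0,-0.05],"spin":0,"grip":-0.6},
  {"slide":[0,0,0],"spin":0,"grip":1},
])

```text
time: 8.32
tool_pos: [0.5511, -0.0271, 0.2687]
ee_rot: [3.14, -0.005, 0.167]
wrist_force: [0.6, -0.2, 0.4]
width: 0.0686
finger_force: 0.0
```

>>> arm_command([
  {"slide":[0,0.1,0],"spin":0,"grip":1},
  {"slide":[0,0.1,0],"spin":0,"grip":1},
  {"slide":[0,0,0],"spin":0,"grip":1},
  {"slide":[0,0,0],"spin":0,"grip":1},
])

```text
time: 8.82
tool_pos: [0.5661, -0.1251, 0.2643]
ee_rot: [-3.14, 0.002, 0.167]
wrist_force: [-0.1, -0.0, -0.5]
width: 0.0288
finger_force: 0.0
```

```bash
python3 - <<'E'
from h import *
o=sensors.get_obs();print(o["time"],o["tool_pos"],o["ee_rot"],o["wrist_force"],o["width"])
t=snapshot("top")[:,:,::-1];s=snapshot("side")[:,:,::-1]
b=cv2.resize(s[150:300,200:340],None,fx=4,fy=4,interpolation=cv2.INTER_CUBIC)
a=cv2.resize(t[170:290,270:350],None,fx=3,fy=5,interpolation=cv2.INTER_CUBIC)[:600]
b=b[:600];a=cv2.copyMakeBorder(a,0,600-a.shape[0],0,0,cv2.BORDER_CONSTANT)
cv2.imwrite("pics/e.png",cv2.convertScaleAbs(np.hstack([b,a]),alpha=1.5))
E
```

```text
8.825 [ 0.56606324 -0.12505101  0.26434543] [-3.13973568e+00  2.21667179e-03  1.67089997e-01] [-0.09791154 -0.04712847 -0.5347363 ] 0.028839913468724717
```

View pics/e.png

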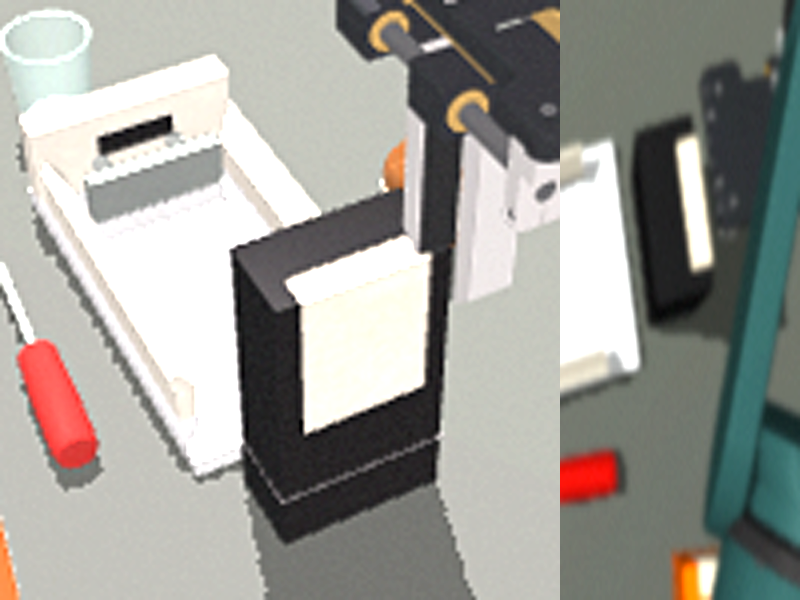

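The case stands free in front of the dock, label towards the camera. Its label-side foot corners in the side view are at (271.8,285.8) and (309.5,270.8), and its label edge in the top view runs from (315,197) to (321,223.6).

```bash
python3 - <<'E'
from h import *
np.set_printoptions(precision=4,suppress=True)
O=np.array([.5443,.0092]);th=np.radians(99.6);ex=np.array([np.cos(th),np.sin(th)]);ey=np.array([-ex[1],ex[0]])
for a,b in((onz("side",271.75,285.75,0),onz("side",309.5,270.75,0)),(onz("top",321,223.6,.17),onz("top",315,197,.17))):
    d=b-a;m=(a+b)[:2]/2;print(np.linalg.norm(d),"yaw",np.degrees(np.arctan2(d[1],d[0]))+90,"dock x,y",(m-O)@ex,(m-O)@ey)
p=sensors.get_obs()["tool_pos"][:2]-O;print("tcp dock",p@ex,p@ey)
E
```

```text
0.08853835123307151 yaw 97.70074421409842 dock x,y -0.06396526146533066 -0.0017825015205705386
0.06940022486972264 yaw 100.2740863613657 dock x,y -0.06124887483178643 0.0017293339375029776
tcp dock -0.13535722212279883 0.0005921042148302955
```

>>> arm_command([
  {"slide":[0,0,0.07],"spin":0,"grip":1},
  {"slide":[0,0,0.07],"spin":0,"grip":1},
  {"slide":[0,0,0.07],"spin":0,"grip":1},
  {"slide":[0,0,0],"spin":0,"grip":1},
  {"slide":[0,0,0],"spin":0,"grip":1},
  {"slide":[0,-0.04,0],"spin":0,"grip":1},
  {"slide":[0,-0.03,0],"spin":0,"grip":1},
  {"slide":[0,-0.02,0],"spin":0,"grip":1},
  {"slide":[0,0,0],"spin":0,"grip":1},
])

```text
time: 10.05
tool_pos: [0.559, -0.0801, 0.1614]
ee_rot: [3.141, -0.001, 0.169]
wrist_force: [-0.0, -1.5, 0.2]
width: 0.0005
finger_force: 0.0
```

>>> arm_command([
  {"slide":[0,-0.016,0],"spin":0,"grip":1},
  {"slide":[0,-0.016,0],"spin":0,"grip":1},
  {"slide":[0,-0.016,0],"spin":0,"grip":1},
  {"slide":[0,-0.016,0],"spin":0,"grip":1},
])

```text
time: 10.55
tool_pos: [0.5538, -0.0493, 0.1612]
ee_rot: [3.141, -0.001, 0.167]
wrist_force: [0.1, -0.4, 1.0]
width: 0.0003
finger_force: 0.4
```

>>> arm_command([
  {"slide":[0,-0.016,0],"spin":0,"grip":1},
  {"slide":[0,-0.016,0],"spin":0,"grip":1},
  {"slide":[0,-0.016,0],"spin":0,"grip":1},
  {"slide":[0,-0.016,0],"spin":0,"grip":1},
  {"slide":[0,-0.008,0],"spin":0,"grip":1},
  {"slide":[0,0,0],"spin":0,"grip":1},
  {"slide":[0,0,0],"spin":0,"grip":1},
  {"slide":[0,0,0],"spin":0,"grip":1},
])

```text
time: 11.55
tool_pos: [0.5478, -0.0143, 0.161]
ee_rot: [3.141, 0.0, 0.167]
wrist_force: [0.5, 0.0, -0.4]
width: 0.0004
finger_force: 0.0
```

```bash
python3 - <<'E'
from h import *
o=sensors.get_obs();print(o["time"],o["tool_pos"],o["ee_rot"],o["wrist_force"],o["width"])
t=snapshot("top")[:,:,::-1];s=snapshot("side")[:,:,::-1]
b=cv2.resize(s[150:300,200:340],None,fx=4,fy=4,interpolation=cv2.INTER_CUBIC)
cv2.imwrite("pics/f.png",cv2.convertScaleAbs(b,alpha=1.5))
E
```

```text
11.55 [ 0.54776695 -0.0143205   0.16095869] [3.14145531e+00 2.63312162e-05 1.66940184e-01] [ 0.49995319  0.04712473 -0.36910619] 0.00038419822598906924
```

View pics/f.png

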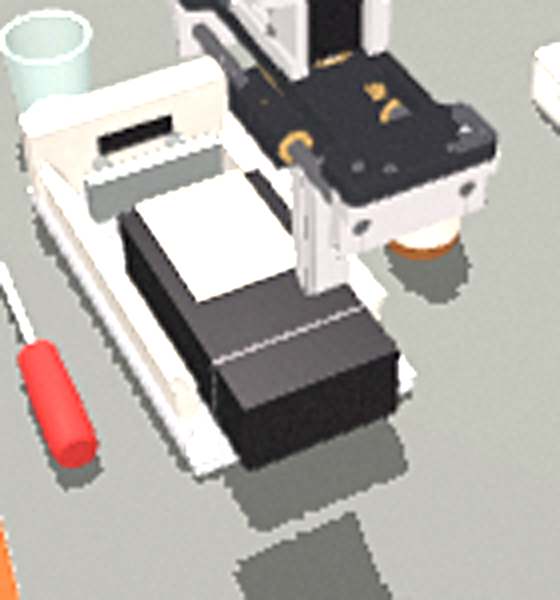

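The case lies on its back in the dock with the label up. Its foot end is between about (263,267) and (299.5,252.5).

```bash
python3 - <<'E'
from h import *
O=np.array([.5443,.0092]);th=np.radians(99.6);ex=np.array([np.cos(th),np.sin(th)]);ey=np.array([-ex[1],ex[0]])
for u,v,z in((263,267,.012),(299.5,252.5,.012),(262,251.5,.062),(299.5,237.5,.062)):
    p=onz("side",u,v,z)[:2]-O;print(p@ex,p@ey)
E
```

```text
-0.018860896328215755 0.04067880697404749
-0.020033923254745574 -0.04736163338620388
-0.01933456899844741 0.041157774418458304
-0.021391595348671563 -0.04499828372883154
```

>>> arm_command([
  {"slide":[0,0.06,0],"spin":0,"grip":1},
  {"slide":[0,0.07,0],"spin":0,"grip":1},
  {"slide":[0,0.05,0],"spin":0,"grip":1},
  {"slide":[0,0,0],"spin":0,"grip":1},
  {"slide":[0,0,0.07],"spin":0,"grip":1},
  {"slide":[0,0,0.07],"spin":0,"grip":1},
  {"slide":[0,0,0.07],"spin":0,"grip":1},
  {"slide":[0,0,0.014],"spin":0,"grip":1},
  {"slide":[0,0,0],"spin":0,"grip":1},
  {"slide":[0,0,0],"spin":0,"grip":1},
])

```text
time: 12.9
tool_pos: [0.5641, -0.1029, 0.0511]
ee_rot: [3.14, -0.003, 0.168]
wrist_force: [0.5, -0.3, -0.0]
width: 0.0002
finger_force: 0.0
```

>>> arm_command([
  {"slide":[0.004,-0.05,0],"spin":0,"grip":1},
  {"slide":[0,-0.05,0],"spin":0,"grip":1},
  {"slide":[0,-0.03,0],"spin":0,"grip":1},
  {"slide":[0,-0.016,0],"spin":0,"grip":1},
  {"slide":[0,-0.016,0],"spin":0,"grip":1},
  {"slide":[0,-0.016,0],"spin":0,"grip":1},
  {"slide":[0,-0.012,0],"spin":0,"grip":1},
])

```text
time: 13.78
tool_pos: [0.5494, -0.0097, 0.0494]
ee_rot: [3.139, -0.001, 0.167]
wrist_force: [0.8, -5.4, -0.4]
width: 0.0005
finger_force: 2.3
```

>>> arm_command([
  {"slide":[0,-0.012,0],"spin":0,"grip":1},
  {"slide":[0,-0.012,0],"spin":0,"grip":1},
  {"slide":[0,-0.01,0],"spin":0,"grip":1},
  {"slide":[0,-0.008,0],"spin":0,"grip":1},
  {"slide":[0,0,0],"spin":0,"grip":1},
])

```text
time: 14.4
tool_pos: [0.5456, 0.0123, 0.0493]
ee_rot: [-3.141, -0.001, 0.168]
wrist_force: [0.5, -3.8, 3.2]
width: 0.0005
finger_force: 1.7
```

>>> arm_command([
  {"slide":[0,-0.006,0],"spin":0,"grip":1},
  {"slide":[0,-0.006,0],"spin":0,"grip":1},
  {"slide":[0,-0.006,0],"spin":0,"grip":1},
  {"slide":[0,-0.004,0],"spin":0,"grip":1},
  {"slide":[0,-0.004,0],"spin":0,"grip":1},
])

```text
time: 15.02
tool_pos: [0.5435, 0.0241, 0.0494]
ee_rot: [3.14, -0.001, 0.167]
wrist_force: [0.8, -6.0, 3.0]
width: 0.0008
finger_force: 2.9
```

>>> arm_command([
  {"slide":[0,-0.004,0],"spin":0,"grip":1},
  {"slide":[0,-0.004,0],"spin":0,"grip":1},
  {"slide":[0,0,0],"spin":0,"grip":1},
])

```text
time: 15.4
tool_pos: [0.5431, 0.0271, 0.0494]
ee_rot: [3.138, -0.001, 0.167]
wrist_force: [1.3, -7.9, 3.1]
width: 0.0007
finger_force: 4.0
```

>>> arm_command([
  {"slide":[0,-0.004,0],"spin":0,"grip":1},
  {"slide":[0,-0.004,0],"spin":0,"grip":1},
  {"slide":[0,0,0],"spin":0,"grip":1},
])

```text
time: 15.78
tool_pos: [0.5429, 0.0305, 0.0494]
ee_rot: [3.137, -0.002, 0.167]
wrist_force: [2.8, -9.0, 1.7]
width: 0.0005
finger_force: 4.6
```

>>> arm_command([
  {"slide":[0,-0.003,0],"spin":0,"grip":1},
  {"slide":[0,0,0],"spin":0,"grip":1},
])

```text
time: 16.02
tool_pos: [0.5427, 0.0319, 0.0494]
ee_rot: [3.137, -0.002, 0.167]
wrist_force: [2.7, -9.7, 1.9]
width: 0.0005
finger_force: 4.8
```

>>> arm_command([
  {"slide":[0,-0.002,0],"spin":0,"grip":1},
  {"slide":[0,0,0],"spin":0,"grip":1},
])

```text
time: 16.27
tool_pos: [0.5425, 0.0328, 0.0494]
ee_rot: [3.137, -0.002, 0.167]
wrist_force: [2.7, -9.9, 2.1]
width: 0.0007
finger_force: 4.8
```

>>> arm_command([
  {"slide":[0,-0.003,0],"spin":0,"grip":1},
  {"slide":[0,0,0],"spin":0,"grip":1},
])

```text
time: 16.52
tool_pos: [0.5422, 0.0343, 0.0494]
ee_rot: [3.137, -0.002, 0.167]
wrist_force: [3.2, -9.6, 1.8]
width: 0.0004
finger_force: 4.8
```

>>> arm_command([
  {"slide":[0,-0.002,0],"spin":0,"grip":1},
  {"slide":[0,0,0],"spin":0,"grip":1},
])

```text
time: 16.77
tool_pos: [0.5421, 0.0353, 0.0494]
ee_rot: [3.137, -0.002, 0.167]
wrist_force: [2.6, -9.4, 1.2]
width: 0.0005
finger_force: 4.8
```

>>> arm_command([
  {"slide":[0,-0.002,0],"spin":0,"grip":1},
  {"slide":[0,0,0],"spin":0,"grip":1},
])

```text
time: 17.02
tool_pos: [0.5419, 0.0363, 0.0494]
ee_rot: [3.137, -0.002, 0.167]
wrist_force: [2.6, -9.3, 1.0]
width: 0.0002
finger_force: 4.9
```

Still sliding at about 9 N, so it isn't at the stop yet.

>>> arm_command([
  {"slide":[0,-0.002,0],"spin":0,"grip":1},
  {"slide":[0,0,0],"spin":0,"grip":1},
])

```text
time: 17.27
tool_pos: [0.5417, 0.0373, 0.0494]
ee_rot: [3.137, -0.002, 0.167]
wrist_force: [2.7, -9.8, 2.4]
width: 0.0004
finger_force: 4.9
```

>>> arm_command([
  {"slide":[0,-0.002,0],"spin":0,"grip":1},
  {"slide":[0,0,0],"spin":0,"grip":1},
])

```text
time: 17.52
tool_pos: [0.5416, 0.0382, 0.0494]
ee_rot: [3.137, -0.002, 0.167]
wrist_force: [2.7, -9.7, 1.9]
width: 0.0005
finger_force: 4.9
```

>>> arm_command([
  {"slide":[0,-0.002,0],"spin":0,"grip":1},
  {"slide":[0,0,0],"spin":0,"grip":1},
])

```text
time: 17.77
tool_pos: [0.5415, 0.0386, 0.0494]
ee_rot: [3.136, -0.002, 0.167]
wrist_force: [3.7, -10.5, 1.1]
width: 0.0003
finger_force: 5.7
```

>>> arm_command([
  {"slide":[0,-0.002,0],"spin":0,"grip":1},
  {"slide":[0,0,0],"spin":0,"grip":1},
])

```text
time: 18.02
tool_pos: [0.5416, 0.0386, 0.0495]
ee_rot: [3.134, -0.002, 0.166]
wrist_force: [3.1, -13.1, 1.2]
width: 0.0004
finger_force: 6.9
```

>>> arm_command([
  {"slide":[0,-0.001,0],"spin":0,"grip":1},
  {"slide":[0,0,0],"spin":0,"grip":1},
])

```text
time: 18.27
tool_pos: [0.5415, 0.0386, 0.0495]
ee_rot: [3.133, -0.002, 0.166]
wrist_force: [4.0, -14.5, 0.9]
width: 0.0005
finger_force: 7.5
```

>>> arm_command([
  {"slide":[0,-0.003,0],"spin":0,"grip":1},
  {"slide":[0,0,0],"spin":0,"grip":1},
])

```text
time: 18.52
tool_pos: [0.5416, 0.0386, 0.0496]
ee_rot: [3.13, -0.002, 0.166]
wrist_force: [3.9, -17.7, 0.5]
width: 0.0006
finger_force: 9.2
```

>>> arm_command([
  {"slide":[0,0.02,0],"spin":0,"grip":1},
  {"slide":[0,0.06,0],"spin":0,"grip":1},
  {"slide":[0,0.06,-0.02],"spin":0,"grip":1},
  {"slide":[0,0,-0.1],"spin":0,"grip":1},
  {"slide":[0,0,-0.1],"spin":0,"grip":1},
  {"slide":[0,0,-0.1],"spin":0,"grip":1},
  {"slide":[-0.05,0.08,-0.05],"spin":0,"grip":1},
  {"slide":[-0.05,0.08,0],"spin":0,"grip":1},
  {"slide":[0,0,0],"spin":0,"grip":1},
  {"slide":[0,0,0],"spin":0,"grip":1},
])

```text
time: 19.77
tool_pos: [0.5154, -0.1105, 0.233]
ee_rot: [-3.139, 0.001, 0.168]
wrist_force: [-0.4, -0.2, 0.1]
width: 0.0004
finger_force: 0.0
```

```bash
python3 - <<'E'
from h import *
o=sensors.get_obs();print(o["time"],o["tool_pos"],o["wrist_force"])
s=snapshot("side")[:,:,::-1]
cv2.imwrite("pics/g.png",cv2.convertScaleAbs(cv2.resize(s[140:400,130:420],None,fx=2.3,fy=2.3,interpolation=cv2.INTER_CUBIC),alpha=1.5))
E
```

```text
19.775 [ 0.51535162 -0.11049133  0.23301077] [-0.39319414 -0.23350777  0.06246773]
```

View pics/g.png

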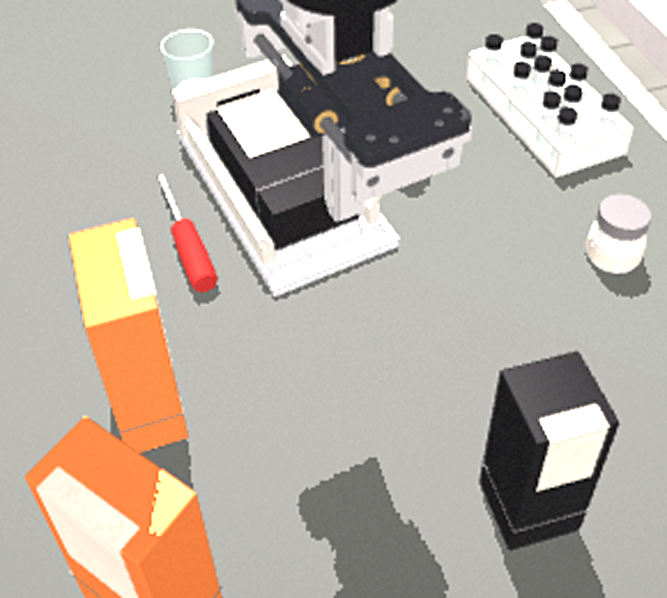

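The case is home with its label up, its foot edge at about (275,240) in this crop. Everything else is standing and the gripper is clear, so I'll hand it in.

```bash
python3 -c "
from bench import ticket
print(ticket.close_job())"
```

```text
the job is handed in; nothing more can be done
None
```

The lamp case lies on its back in the dock, label up, pushed in until the end plate stopped moving (wrist force about 18 N, under the 45 N ramming limit); the gripper is clear, nothing else in the final side view looked disturbed, and I handed the job in after about 20 s without receiving a verdict.

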